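# Set a brass lid on the bench block and hold the stamp ready over it

## Task

Get the brass lid ready for its mark: take the lid that is lying rim down and seat it, still rim down, in the round pocket of the steel bench block, and let go of it. Then draw the tallest of the three stamps out of the wooden rack, lift it clear over the wooden tool trough, and finish holding it still and upright, point down, over the middle of the lid, about 5 mm above it and never touching it, with the wide side of its flat shank parallel to the long side of the block. Do not put the stamp down or let go: the job ends while you hold it; do not knock the trough and leave the other things where they are.

Things in the scene. Friction and masses are not known exactly. Their poses are not given: they have to be found in the camera images.
- lid: Plain brass round-box lid, a shallow cup 44 mm across and 18 mm tall with 2.5 mm walls and top, about 60 g, lying on the table rim (open side) down, closed flat face up. Origin at the centre of the open rim, its lowest plane as it lies; z points from rim to closed face (up).
- lid_top (a point): Centre of the outer closed face of the lid, 18 mm along the lid's z from its origin.
- spare_lid: Identical brass lid lying the other way up, open side up, on the table beside the first (the two may have swapped sides, their centres at least 100 mm apart). Not used; leave alone. Origin at the centre of its underside, on the table.
- block: Fixed steel bench block 130 mm (x, long side) by 90 mm (y) by 30 mm tall, left or right of the trough, turned up to 0.5 rad. In the middle of its top a round pocket, 52 mm across, 5 mm deep, with a stake 28 mm across on its axis rising 13 mm from the pocket floor, which goes inside the lid. A seated lid's face is 13 mm above the block's top. Origin: centre of the underside, on the table.
- pocket (a point): Centre of the pocket's floor on the block's axis, 25 mm above the table: where the lid's origin comes to lie.
- rack: Fixed pale wooden stamp rack 150 mm (x) by 44 mm (y) by 40 mm tall, with three equal upright wells in a row along x, 45 mm apart, each 18 by 12 mm and 30 mm deep. Origin at the centre of the underside, on the table. It stands on the other side of the trough from the block, turned up to 0.5 rad.
- stamp: The tallest steel stamp, 105 mm long, 95 to 160 g; flat shank 16 mm wide (x) by 10 mm thick (y), the lowest 12 mm 13 by 8 mm. Upright, point down, loose in any one of the wells, wide side along the rack's x, point 10 mm above the table, top 75 mm above the rack's top. Origin: centre of the point's flat end; z points up the shank.
- stamp_short: Another stamp of the same shank, 75 mm long, in another well. Leave alone. Origin at the centre of its point.
- stamp_round: Another stamp of the same shank, 81 mm long with a round 22 mm dark head, in another well. Leave alone. Origin at the centre of its point.
- trough: Fixed wooden tool trough, open on top, 200 mm (x) by 70 mm (y) by 80 mm tall, standing between the rack and the block, roughly pointing away from the robot. Origin at the centre of the underside, on the table.
- file: File with a wooden handle, 155 mm long, lying inside the trough below its rim. Leave alone.
- marker: Black marker pen, 130 mm long and 14 mm thick, lying beside the trough. Leave alone.
- hammer: Hammer lying on the right of the table. Leave alone.
There are look-alikes about, which are no part of the job. What is shaped like the lid but red is not meant.

How it is judged (in metres and radians):
On the way, in this order (a step that is already met when the one before it is completed fails the run):
1. the lid sits rim down in the block's pocket, let go (horizontal distance between lid and pocket below 0.005 m and z of lid in the frame of pocket below 0.002 m and angle between lid's own z axis and vertical below 0.1 rad and contact force between lid and the fingers below 0.1 N), for 0.3 s.
2. the stamp is held in the fingers with its point higher than the trough (80 mm) (height (world z) of stamp above 0.08 m and contact force between stamp and the fingers above 0.5 N), for 0.1 s.
At the end, for the whole second after the job is handed in: Lid rim down, within 5 mm of the pocket centre and 2 mm of its floor, level within 0.1 rad, let go; stamp held still, upright within 0.1 rad, point 1.5 to 10 mm above the lid face and within 5 mm of its centre, wide side within 0.12 rad of the block's long side, touching neither (all of step 1 and horizontal distance between stamp and lid_top below 0.005 m and z of stamp in the frame of lid_top between 0.0015 and 0.01 m and angle between stamp's own z axis and vertical below 0.1 rad and angle between the x axis of stamp and the x axis of block, either way round below 0.12 rad and contact force between stamp and the fingers above 0.5 N and contact force between stamp and lid below 0.05 N and contact force between stamp and block below 0.05 N and linear speed of stamp below 0.02 m/s); the arm keeps its last pose, push and grip.
It fails at once if the stamp touches the lid (contact force between stamp and lid above 0.5 N).
It fails at once if the trough is knocked (contact force between any of the arm, the fingers, stamp, lid and trough above 2 N).
It fails at once if something else is moved by more than 20 mm (distance of any of spare_lid, stamp_short, stamp_round, file, marker, hammer from where it was at the start of the episode above 0.02 m).
It also fails if it takes over 64 s, if anything falls off the work surface, if the arm or the gripper's body presses on something with over 40 N, if the wrist force passes 120 N, or if a joint passes its speed limit or range.

## Robot

A 6-joint arm with a two-finger parallel gripper is mounted at the origin on the work surface. World frame = base frame: x ahead of the robot, y to its left, z up, the work surface at z = 0. Lengths are in mm, angles in rad, forces in N, time in s.
With the tool pointing down it reaches from about 300 to 775 mm from the base axis. Payload 14.6 kg.
Tool frame: the origin (TCP) lies between the finger pads; the fingertips stand manip.tip_reach ahead of it and the grasp point (between the pads) lies 5 mm behind it (manip.tip_reach is the distance from the TCP to the fingertips, in mm); z points along the fingers, y is the line along which they close (so a half turn about z gives the same grasp; the last joint's range is limited). The gripper opens to 94 mm and grips with 3 to 60 N. Pads are 16 mm wide; open, the fingers measure 119 mm over their backs; the gripper's body (75 mm by 177 mm) begins 78 mm behind the grasp point.
Start: joints at [1.282, 0.3, 1.521, -0, 1.321, -0.067], TCP at [120.99, 536.517, 219.446] pointing down, gripper open.
Joint ranges: [-3.03, 3.03], [-0.79, 2.21], [0.23, 2.52], [-1.04, 4.18], [0, 3.07], [-2.55, 2.55]. Speed limits (rad/s): [2.22, 2.22, 2.57, 3.14, 3.14, 3.14].

## Interface

Orientations are given as [roll, pitch, yaw] about the fixed x, y, z axes, in that order (R = Rz(yaw) Ry(pitch) Rx(roll)).
In Python, from cell import manip gives the robot as it stands. The module is installed in compiled form; this text tells all that it offers.
- The arm moves only by the shell command python3 -m creep 'ROWS' [FORCE]. ROWS is JSON, a list of rows, each a list of 3 entries, a list of its own where there are three numbers: the opening, from -1 (shut) to 1 (fully open), then the shift along the tool's x, y, z in cm, then the turn about the tool's z in units of 5 degrees (1.0 is 5 degrees). In form: [[grip, [tx, ty, tz], roll], ...]. A call has 1 to 12 rows; each row is the pose to reach, as a shift and turn from the pose commanded when the call began, along the tool's axes at that moment; what a row does not reach only later rows make up. A row lasts 1/10 s, in which the tool goes at most 50 mm and 8.59 degrees, less where a joint would pass 70% of its speed; a pose out of reach is approached as far as the arm can. A call with a gripper value outside its range is refused whole. The fingers move at their own pace and stop on an object; FORCE is the grip in N (left out, the last holds). Time passes only in rows, so rows that repeat a pose let the fingers close. It gives the time, the measured TCP pose, the force, the opening and the grip force at its end, in the units of the state.
- manip.read_state(): the state, without advancing time (a new reading comes with each control period).
- manip.camera(name): name is "scene" or "top" or "wrist"; returns the picture (420x560x3 uint8, red, green, blue); there is no depth.
- manip.camera_params(name): a dict with "fovy" (degrees; the focal length in pixels is half the picture's height over the tangent of half this angle, whatever the lens; pixels are square), "cx", "cy" (the principal point, pixels), "origin" and "attitude" of the camera in the world. Camera axes: x right, y down, z forward; pixel columns grow to the right and rows downward; lengths in mm; the calibration is good to about 2 mm. The wrist camera is an equidistant fisheye: a pixel r from the principal point sees the ray r / f radians off the axis. A picture is of the moment at which its call begins: read the wrist's pose just before it. camera_params takes no time and is no camera call; for the wrist camera it gives the pose at the moment of the call.
- manip.sign_off(): hands the job in; it is judged then, once.
The state is a dict: "clock": time; "joints": joint angles; "qd": joint speeds; "effort": joint torques, N m; "eef_pos": TCP position; "eef_rot": TCP orientation; "wrist_force": force on the tool from outside, world axes, zero at the start; "moment": the same for the moment, N m; "finger_gap": finger opening in mm; "finger_force": force on a finger pad.
Only numpy, scipy, OpenCV 4.12 (cv2) and the standard library are available. Lean on these libraries where they do the work, as an engineer would, in place of code of your own. Each camera call takes 0.05 s, during which the arm holds its last target. There are 200 camera calls.

## Working session

There is one attempt and no reset: what is moved stays moved. The work goes in short steps, Python scripts to look and compute and a shell command to move; the robot and the scene stay as the last step left them, time stands still between calls to the robot, and variables do not carry over. Pictures are saved under pics/ and viewed, at most 12 in all, crops included, and the job is handed in when it is done.

```bash
mkdir -p pics
python3 - <<'E'
from cell import manip
import cv2,numpy as np
print(manip.tip_reach, manip.read_state())
for n in("top","scene"):
    print(n,manip.camera_params(n)); cv2.imwrite(f"pics/{n}0.png",manip.camera(n)[...,::-1])
print(manip.camera_params("wrist"))
E
```

```text
14.0 {'clock': 0.0, 'joints': array([ 1.28240825e+00,  3.00407947e-01,  1.52156719e+00, -6.11602346e-06,
        1.32070960e+00, -6.65368702e-02]), 'qd': array([-0.0019289 , -0.00096659,  0.00142229, -0.00069933,  0.00042959,
        0.00043645]), 'effort': array([ 1.86347620e-04, -5.31804156e+01, -3.52746892e+01,  7.08380900e-02,
        2.43949756e-02, -2.31026569e-06]), 'eef_pos': array([120.92071068, 536.29294591, 218.92684242]), 'eef_rot': array([-3.14050259e+00, -6.66994778e-05,  2.91974293e+00]), 'wrist_force': array([-0.75388421, -0.44684423, -0.2144057 ]), 'moment': array([ 0.00955359, -0.0283705 , -0.0035775 ]), 'finger_force': 0.0, 'finger_gap': 94.35994803624058}
top {'fovy': 43.264619843473355, 'cx': 275.5162038269507, 'cy': 204.5743813052566, 'origin': array([ 352.25884352, -124.76730319, 1218.16464448]), 'attitude': array([-2.94337797,  0.00845328, -1.59681177])}
scene {'fovy': 46.520444140567925, 'cx': 276.41033428104754, 'cy': 207.3647159362786, 'origin': array([1043.77290858, -718.25125997,  791.34251759]), 'attitude': array([-2.34808857, -0.00913895,  0.61722964])}
{'fovy': 65.70646984690485, 'cx': 279.490499570236, 'cy': 211.96769074091597, 'origin': array([ 44.26272908, 555.28823277, 383.21090691]), 'attitude': array([2.86815171e+00, 7.23830152e-04, 1.34950875e+00])}
```

View pics/top0.png

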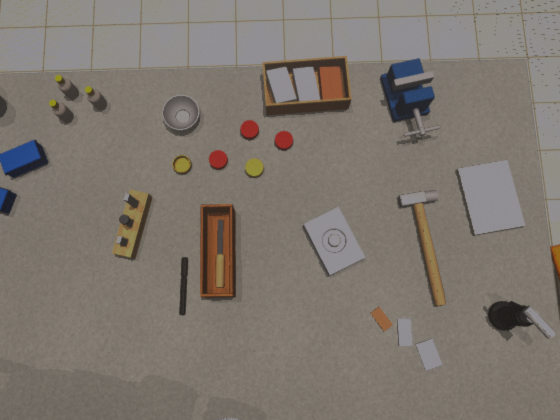

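View pics/scene0.png

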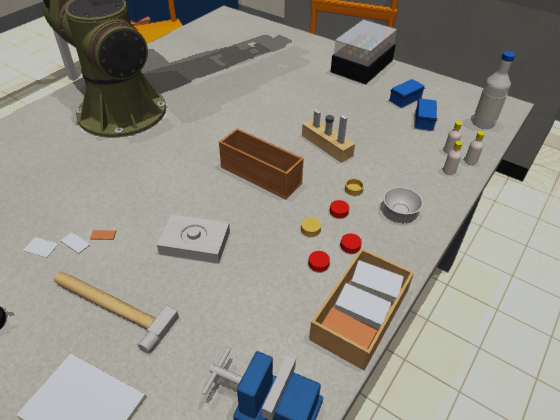

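Top view: the lid candidates are the brass closed-face-up lid (255,168), the brass open lid (182,165), and red ones at (249,130), (284,140), (218,160). I choose (255,168); it is at (311,227) in the scene view. The stamps are at (130,200), (125,220) and (121,241). The tallest is at scene (342,128), the far-x end of the rack, which is top (130,200). The block is at (334,241) and the trough at (218,251).

```bash
cat > h.py <<'E'
import numpy as np,cv2
from cell import manip
from scipy.spatial.transform import Rotation as R
def ray(p,uv,fish=False):
    uv=np.atleast_2d(uv).astype(float); f=210/np.tan(np.radians(p["fovy"]/2))
    d=(uv-[p["cx"],p["cy"]])/f
    if fish:
        r=np.linalg.norm(d,axis=1,keepdims=True)+1e-12
        d=np.hstack([d/r*np.sin(r),np.cos(r)])
    else: d=np.hstack([d,np.ones((len(d),1))])
    return R.from_euler("xyz",p["attitude"]).apply(d)
def plane(p,uv,z,fish=False):
    d=ray(p,uv,fish); o=p["origin"]; return (o+d*((z-o[2])/d[:,2])[:,None])
def pix(p,X,fish=False):
    X=np.atleast_2d(X).astype(float);c=R.from_euler("xyz",p["attitude"]).inv().apply(X-p["origin"])
    f=210/np.tan(np.radians(p["fovy"]/2))
    if fish:
        r=np.linalg.norm(c[:,:2],axis=1,keepdims=True); k=np.arctan2(r,c[:,2:])/r*c[:,:2]
    else: k=c[:,:2]/c[:,2:]
    return k*f+[p["cx"],p["cy"]]
def cnts(m,mina=30):
    return [c for c in cv2.findContours(m.astype(np.uint8),cv2.RETR_EXTERNAL,cv2.CHAIN_APPROX_NONE)[0] if cv2.contourArea(c)>mina]
def cen(c):
    m=cv2.moments(c); return np.array([m["m10"]/m["m00"],m["m01"]/m["m00"]])
E
python3 - <<'E'
from h import *
P={n:manip.camera_params(n) for n in("top","scene")}
for n in P:
    im=cv2.imread(f"pics/{n}0.png");h=cv2.cvtColor(im,cv2.COLOR_BGR2HSV);H,S,V=cv2.split(h)
    p=P[n]
    for c in cnts((H>18)&(H<35)&(S>120)&(V>60),60):
        u=cen(c); print(n,"yellow",u,cv2.contourArea(c),plane(p,u,18)[0],cv2.boundingRect(c))
    m=np.zeros(H.shape,bool); 
    y0,y1,x0,x1=(200,285,295,375) if n=="top" else (205,270,150,240)
    print("block V",np.percentile(V[y0:y1,x0:x1],[5,25,50,75,95]))
    m[y0:y1,x0:x1]=(V>135)[y0:y1,x0:x1] & (S<40)[y0:y1,x0:x1]
    c=max(cnts(m),key=cv2.contourArea)
    r=cv2.minAreaRect(c); print("block",r); b=plane(p,cv2.boxPoints(r),30)[:,:2]
    print(b.round(1).tolist(),b.mean(0),np.linalg.norm(np.diff(b,axis=0),axis=1))
def crop(n,x,y,w,h,k): return cv2.resize(cv2.imread(f"pics/{n}0.png")[y:y+h,x:x+w],None,fx=k,fy=k,interpolation=cv2.INTER_CUBIC)
a=crop("top",95,145,180,150,4)[:,:]
a=np.hstack([crop("top",100,180,80,90,4),crop("top",230,145,50,45,8)[:360]])
b=np.hstack([crop("scene",290,95,80,60,5),crop("scene",290,205,80,60,5)])[:240]
b=b[:, :a.shape[1]] if b.shape[1]>a.shape[1] else cv2.copyMakeBorder(b,0,0,0,a.shape[1]-b.shape[1],0)
cv2.imwrite("pics/c1.png",np.vstack([a,b]))
E
```

```text
top yellow [253.7925608  167.31759657] 233.0 [684.03013821 -72.27275945  18.        ] (245, 159, 18, 18)
top yellow [181.70191571 164.0137931 ] 217.5 [696.87310586  97.11097186  18.        ] (173, 155, 18, 18)
block V [113. 126. 129. 145. 148.]
block ((334.300048828125, 240.10000610351562), (56.796119689941406, 39.80200958251953), 63.43495178222656)
[[545.3, -184.0], [584.2, -266.8], [466.7, -317.9], [429.2, -236.4]] [ 506.31830571 -251.26161415] [ 91.49523343 128.15157617  89.72281694]
scene yellow [310.36672738 226.59744991] 274.5 [688.8375351  -78.50138033  18.        ] (301, 218, 20, 19)
scene yellow [353.8173516  186.56392694] 219.0 [702.28927107  91.31829929  18.        ] (345, 179, 19, 16)
scene yellow [156.6328125   29.77994792] 512.0 [-272.90260014  412.06263393   18.        ] (136, 19, 46, 25)
block V [ 91. 169. 172. 182. 185.]
block ((194.5, 237.0), (64.0, 89.0), 90.0)
[[369.3, -242.0], [529.6, -126.0], [642.0, -267.4], [500.4, -369.5]] [ 510.32951197 -251.21515808] [197.88814054 180.62820043 174.62242601]
```

View pics/c1.png

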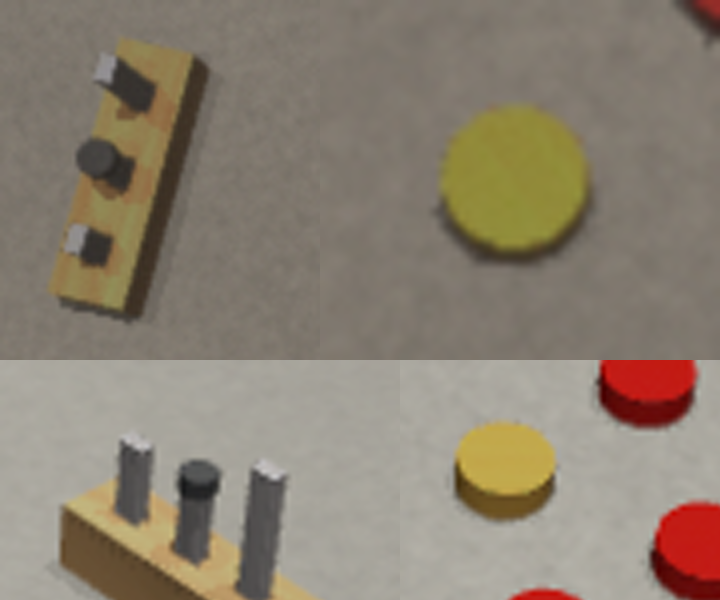

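The crop confirms it: the brass lid at top (254,167) shows a full closed face. The tall stamp is the top-of-rack one (tip at top (126,197), scene (344,117)).

```bash
cat >> h.py <<'E'
def to(x,y,z,yaw,k=None):
    s=manip.read_state(); Rm=R.from_euler("xyz",s["eef_rot"]); e=s["eef_rot"]
    d=np.array([x,y,z])-s["eef_pos"]; t=Rm.inv().apply(d)/10
    dy=(yaw-e[2]); print("t=",s["clock"],"pose",s["eef_pos"].round(1),e.round(3),"shift cm",t.round(2),"roll",round(-np.degrees(dy)/5,2),"alt",round(-np.degrees((dy+2*np.pi))/5,2),round(-np.degrees((dy-2*np.pi))/5,2))
E
python3 - <<'E'
from h import *
p=manip.camera_params("top");q=manip.camera_params("scene")
print("stamp top",plane(p,[126.3,197.5],115),plane(q,[343.6,116.6],115))
im=cv2.imread("pics/top0.png");H,S,V=cv2.split(cv2.cvtColor(im,cv2.COLOR_BGR2HSV))
m=np.zeros(H.shape,bool);sl=np.s_[180:270,100:165];m[sl]=((H>10)&(H<30)&(S>90)&(V>95))[sl]
m=cv2.morphologyEx(m.astype(np.uint8),cv2.MORPH_CLOSE,np.ones((11,11)))
c=max(cnts(m),key=cv2.contourArea);b=plane(p,cv2.boxPoints(cv2.minAreaRect(c)),40)[:,:2]
print("rack",b.round(1).tolist(),b.mean(0),np.linalg.norm(np.diff(b,axis=0),axis=1))
to(684,-73,170,0.41)
E
```

```text
stamp top [[598.24573541 196.99157505 115.        ]] [[601.02628277 199.38361759 115.        ]]
rack [[489.6, 248.5], [636.2, 212.5], [622.9, 169.9], [476.9, 206.9]] [556.4131812  209.45594436] [151.00810963  44.62940311 150.61242322]
t= 0.1 pose [120.9 536.3 219. ] [-3.141 -0.     2.92 ] shift cm [-68.33 -47.05   4.94] roll 28.76 alt -43.24 100.76
```

```bash
python3 -m creep '[[1,[-68.3,-47,0],28.8],[1,[-68.3,-47,0],28.8],[1,[-68.3,-47,0],28.8],[1,[-68.3,-47,0],28.8],[1,[-68.3,-47,0],28.8],[1,[-68.3,-47,0],28.8],[1,[-68.3,-47,0],28.8],[1,[-68.3,-47,0],28.8],[1,[-68.3,-47,0],28.8],[1,[-68.3,-47,0],28.8],[1,[-68.3,-47,0],28.8],[1,[-68.3,-47,0],28.8]]'
python3 -c "
from h import *
to(684,-73,150,0.41)"
```

```text
clock: 1.3
eef_pos: [529.3, 94.1, 219.3]
eef_rot: [-3.141, 0.0, 1.113]
wrist_force: [-0.4, 0.8, -0.0]
finger_gap: 94.0
finger_force: 0.0
t= 1.3 pose [529.3  94.1 219.3] [-3.141  0.     1.113] shift cm [-8.16 21.26  6.92] roll 8.06 alt -63.94 80.06
```

```bash
python3 -m creep '[[1,[-8.2,21.3,3],8],[1,[-8.2,21.3,3],8],[1,[-8.2,21.3,3],8],[1,[-8.2,21.3,6.9],8],[0.4,[-8.2,21.3,6.9],8],[0.4,[-8.2,21.3,6.9],8],[0.4,[-8.2,21.3,6.9],8],[0.4,[-8.2,21.3,6.9],8]]'
cat > look.py <<'E'
from h import *
import sys
p=manip.camera_params("wrist");im=manip.camera("wrist")[...,::-1].copy();n=sys.argv[1];cv2.imwrite(f"pics/{n}.png",im)
np.save(f"pics/{n}.npy",p,allow_pickle=True)
to(*map(float,sys.argv[2:6]))
E
python3 look.py w1 684 -73 22 0.41
python3 - <<'E'
from h import *
p=np.load("pics/w1.npy",allow_pickle=True).item();im=cv2.imread("pics/w1.png")
H,S,V=cv2.split(cv2.cvtColor(im,cv2.COLOR_BGR2HSV))
for c in cnts((H>18)&(H<35)&(S>110)&(V>50),200):
    w=plane(p,c[:,0],18,True)[:,:2];o,r=cv2.minEnclosingCircle(w.astype(np.float32));print(cen(c),"circ",o,r,"px exp",pix(p,[684,-73,18],True))
E
```

```text
clock: 2.1
eef_pos: [684.3, -69.8, 151.6]
eef_rot: [3.141, -0.001, 0.423]
wrist_force: [-0.1, -0.2, -0.3]
finger_gap: 66.8
finger_force: 0.0
t= 2.15 pose [684.3 -69.7 152. ] [ 3.141e+00 -2.000e-03  4.240e-01] shift cm [-0.19  0.28 13.  ] roll 0.16 alt -71.84 72.16
[361.66093437 385.37431929] circ (492.579345703125, -268.0220642089844) 210.3231964111328 px exp [[283.79699921 209.43428395]]
[410.73065799 335.945047  ] circ (599.1015014648438, -275.73291015625) 43.709190368652344 px exp [[283.79699921 209.43428395]]
[148.67408192 335.81779661] circ (473.0193786621094, 4.245731353759766) 43.32190704345703 px exp [[283.79699921 209.43428395]]
[282.13775567 204.78065229] circ (687.4716796875, -69.3661880493164) 22.768436431884766 px exp [[283.79699921 209.43428395]]
[ 23.04207921 199.18611504] circ (544.1234130859375, 226.07077026367188) 82.00462341308594 px exp [[283.79699921 209.43428395]]
[130.96768829 124.64172012] circ (700.7659912109375, 97.3953857421875) 24.323171615600586 px exp [[283.79699921 209.43428395]]
[447.05681818 118.57169913] circ (836.2677612304688, -195.3843231201172) 84.1534194946289 px exp [[283.79699921 209.43428395]]
[500.49969079  34.53246753] circ (958.6317749023438, -208.8489532470703) 65.05402374267578 px exp [[283.79699921 209.43428395]]
[407.74921384  39.17059748] circ (889.1848754882812, -113.61776733398438) 48.49363708496094 px exp [[283.79699921 209.43428395]]
```

View pics/w1.png

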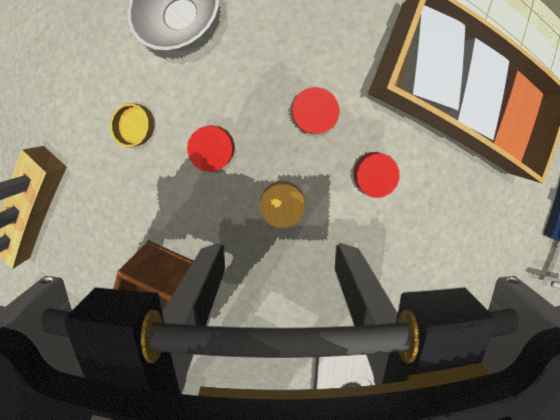

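The wrist view shows the lid at (282,205), with its closed face up. Red lids are at (210,148), (315,110) and (377,175).

```bash
python3 -m creep '[[0.4,[0.2,0,4],0.2],[0.4,[0.2,0,8.5],0.2],[0.4,[0.2,0,8.5],0.2],[0.4,[0.2,0,8.5],0.2],[0.4,[0.2,0,8.5],0.2]]'
python3 look.py w2 687 -70 22 0.41
python3 - <<'E'
from h import *
p=np.load("pics/w2.npy",allow_pickle=True).item();im=cv2.imread("pics/w2.png")
H,S,V=cv2.split(cv2.cvtColor(im,cv2.COLOR_BGR2HSV))
for c in cnts((H>14)&(H<35)&(S>110)&(V>40),200):
    w=plane(p,c[:,0],18,True)[:,:2];o,r=cv2.minEnclosingCircle(w.astype(np.float32))
    if r<30: print(cen(c),"circ",o,r,"ell",plane(p,cv2.fitEllipse(c)[0],18,True))
E
```

```text
clock: 2.65
eef_pos: [687.4, -69.7, 69.1]
eef_rot: [3.139, -0.004, 0.405]
wrist_force: [0.8, -0.1, 0.3]
finger_gap: 65.8
finger_force: 0.0
t= 2.7 pose [687.4 -69.8  68.9] [ 3.139 -0.004  0.405] shift cm [-0.06 -0.01  4.69] roll -0.06 alt -72.06 71.94
[281.37658283 236.01387684] circ (688.3289794921875, -69.16870880126953) 23.328279495239258 ell [[688.87019204 -69.15356265  18.        ]]
[ 85.5075565  135.33121469] circ (701.4448852539062, 95.69134521484375) 25.725595474243164 ell [[701.98894517  94.82544976  18.        ]]
```

View pics/w2.png

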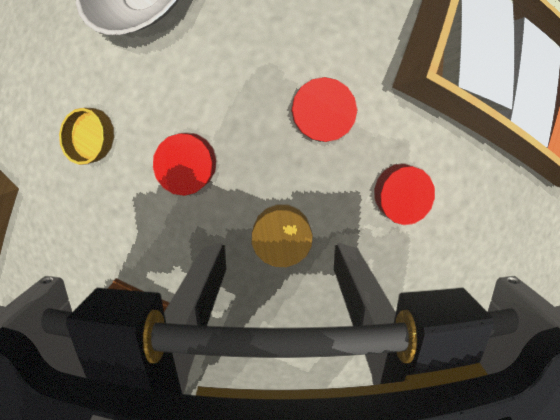

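The lid at (281,236) is centred between the fingers. Descending so the fingertips are at 8 mm, then gripping.

```bash
python3 -m creep '[[0.4,[0,0,2.5],0],[0.4,[0,0,4.0],0],[0.4,[0,0,4.7],0],[0.4,[0,0,4.7],0],[0.4,[0,0,4.7],0],[-1,[0,0,4.7],0],[-1,[0,0,4.7],0],[-1,[0,0,4.7],0],[-1,[0,0,4.7],0],[-1,[0,0,4.7],0],[-1,[0,0,4.7],0],[-1,[0,0,4.7],0]]' 15
```

```text
clock: 3.9
eef_pos: [686.3, -69.9, 18.9]
eef_rot: [3.141, -0.001, 0.404]
wrist_force: [-0.5, -0.8, 4.3]
finger_gap: 44.2
finger_force: 15.0
```

Tips came down to 4.9 mm, too low for seating. Regripping 4 mm higher.

```bash
python3 -m creep '[[0.1,[0,0,0],0],[0.1,[0,0,0],0],[0.1,[0,0,0],0],[0.1,[0,0,-0.4],0],[0.1,[0,0,-0.4],0],[0.1,[0,0,-0.4],0],[-1,[0,0,-0.4],0],[-1,[0,0,-0.4],0],[-1,[0,0,-0.4],0],[-1,[0,0,-0.4],0],[-1,[0,0,-0.4],0]]' 15; python3 -m creep '[[-1,[0,0,-2],0],[-1,[0,0,-6],0],[-1,[0,0,-10],0],[-1,[0,0,-13],0],[-1,[0,0,-13],0],[-1,[0,0,-13],0]]'
python3 -c "
from h import *
to(506.3,-251.3,150,0.41)"
```

```text
clock: 5.0
eef_pos: [686.1, -69.8, 22.4]
eef_rot: [-3.142, 0.0, 0.404]
wrist_force: [-0.7, 0.5, -0.2]
finger_gap: 43.9
finger_force: 15.0
clock: 5.6
eef_pos: [686.1, -69.8, 152.4]
eef_rot: [3.141, -0.0, 0.404]
wrist_force: [-0.0, 0.0, -2.1]
finger_gap: 43.9
finger_force: 15.0
t= 5.6 pose [686.1 -69.8 152.4] [ 3.141 -0.     0.404] shift cm [-23.66   9.61   0.23] roll -0.07 alt -72.07 71.93
```

```bash
python3 -m creep '[[-1,[-23.7,9.6,0],0],[-1,[-23.7,9.6,0],0],[-1,[-23.7,9.6,0],0],[-1,[-23.7,9.6,0],0],[-1,[-23.7,9.6,0],0],[-1,[-23.7,9.6,0],0],[-1,[-23.7,9.6,0],0],[-1,[-23.7,9.6,0],0],[-1,[-23.7,9.6,0],0]]'
python3 look.py w3 506.3 -251.3 60 0.41
```

```text
clock: 6.5
eef_pos: [506.6, -250.3, 151.8]
eef_rot: [-3.141, 0.0, 0.406]
wrist_force: [-0.0, -0.5, -0.3]
finger_gap: 43.6
finger_force: 15.0
t= 6.55 pose [ 506.7 -250.3  151.9] [-3.141  0.     0.406] shift cm [-0.07  0.09  9.19] roll -0.05 alt -72.05 71.95
```

View pics/w3.png

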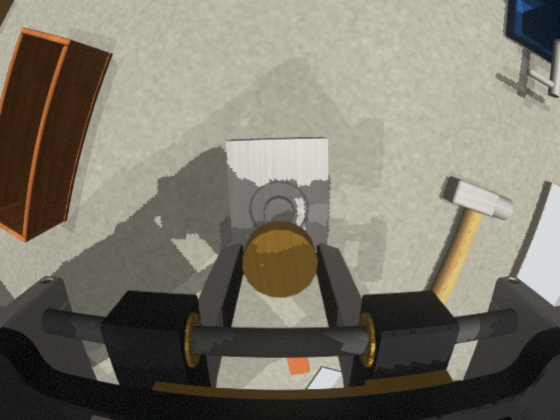

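Held lid is at (281,259); the pocket ring at about (280,205) is half covered, so I step back 6 cm to see it in full.

```bash
python3 -m creep '[[-1,[-5,0,0],0],[-1,[-6,0,0],0],[-1,[-6,0,0],0],[-1,[-6,0,0],0],[-1,[-6,0,0],0]]'
python3 look.py w4 506.3 -251.3 60 0.41
python3 - <<'E'
from h import *
for n in("w3","w4"):
    p=np.load(f"pics/{n}.npy",allow_pickle=True).item();im=cv2.imread(f"pics/{n}.png")
    H,S,V=cv2.split(cv2.cvtColor(im,cv2.COLOR_BGR2HSV))
    m=np.zeros(H.shape,bool);sl=np.s_[200:310,230:330];m[sl]=((H>10)&(H<30)&(S>140))[sl]
    c=max(cnts(m),key=cv2.contourArea);c=cv2.convexHull(c);e=cv2.fitEllipse(c);w=plane(p,c[:,0],147.5,True)[:,:2].astype(np.float32)
    print(n,"lid",e,plane(p,e[0],147.5,True)[0],cv2.minEnclosingCircle(w), "cam",p["origin"])
# rectified top-down view of the plane z=30, 3px/mm
p=np.load("pics/w4.npy",allow_pickle=True).item();im=cv2.imread("pics/w4.png")
gx,gy=np.meshgrid(np.arange(180),np.arange(180))
c0=np.array([506,-251]);k=.8
X=np.stack([c0[0]+(90-gy)*k,c0[1]+(90-gx)*k,np.full(gx.shape,30.)],-1).reshape(-1,3)
uv=pix(p,X,True).astype(np.float32).reshape(180,180,2)
r=cv2.remap(im,uv[...,0],uv[...,1],cv2.INTER_CUBIC)
cv2.imwrite("pics/r4.png",np.hstack([cv2.resize(r,None,fx=2.2,fy=2.2),cv2.resize(im[60:320,180:380],(396*200//260+90,396))]))
E
```

```text
clock: 7.05
eef_pos: [451.8, -274.4, 152.4]
eef_rot: [3.141, -0.0, 0.405]
wrist_force: [0.7, -0.6, 0.5]
finger_gap: 43.4
finger_force: 15.0
t= 7.1 pose [ 451.7 -274.4  152.4] [-3.142 -0.     0.405] shift cm [5.93 0.03 9.24] roll -0.05 alt -72.05 71.95
w3 lid ((279.2564697265625, 259.384521484375), (74.33108520507812, 75.31044006347656), 100.79107666015625) [ 509.85819269 -247.2098626   147.5       ] ((509.2657165527344, -247.8343048095703), 23.39579963684082) cam [ 578.94577789 -217.78835235  316.05012374]
w4 lid ((279.23980712890625, 259.2204284667969), (74.4142074584961, 75.86112213134766), 89.0224609375) [ 454.84546336 -271.42668723  147.5       ] ((453.8600769042969, -271.71429443359375), 23.405353546142578) cam [ 523.9451033  -241.89015729  316.70641396]
```

View pics/r4.png

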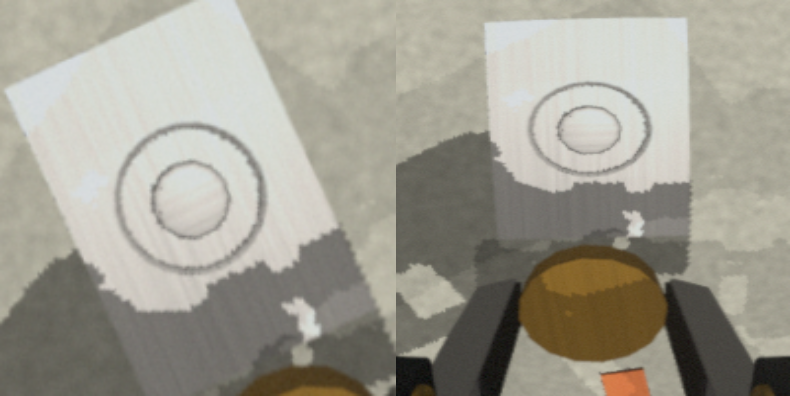

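The rectified view shows the pocket ring in full, centred near (190,197) in the picture. I'll fit it, and measure the lid's offset from its far edge, since the near side of its mask includes some wall.

Run:
```python
from h import *
def tool(p,w,t): # to tool axes about tcp
    x=np.array([np.cos(.405),np.sin(.405)]);y=np.array([x[1],-x[0]]);d=w-np.array(t);return d@x,d@y
for n,z,t,sl in(("w4",147.5,(451.75,-274.4),np.s_[200:310,230:330]),("w2",18,(687.4,-69.8),np.s_[180:300,230:330]),("w1",18,(684.3,-69.75),np.s_[170:240,240:320])):
    p=np.load(f"pics/{n}.npy",allow_pickle=True).item();im=cv2.imread(f"pics/{n}.png")
    H,S,V=cv2.split(cv2.cvtColor(im,cv2.COLOR_BGR2HSV));m=np.zeros(H.shape,bool);m[sl]=((H>10)&(H<30)&(S>110))[sl]
    c=max(cnts(m),key=cv2.contourArea);a,b=tool(p,plane(p,c[:,0],z,True)[:,:2],t)
    print(n,"toolx",a.min(),a.max(),"tooly",b.min(),b.max(),"| centre x",a.min()+22,"y",(b.min()+b.max())/2)
p=np.load("pics/w4.npy",allow_pickle=True).item();im=cv2.imread("pics/w4.png")
g=np.arange(240);gx,gy=np.meshgrid(g,g);k=.35
X=np.stack([506+(120-gy)*k,-248+(120-gx)*k,np.full(gx.shape,30.)],-1).reshape(-1,3)
uv=pix(p,X,True).astype(np.float32).reshape(240,240,2)
r=cv2.cvtColor(cv2.remap(im,uv[...,0],uv[...,1],cv2.INTER_CUBIC),cv2.COLOR_BGR2GRAY)
d=cv2.morphologyEx(r,cv2.MORPH_BLACKHAT,np.ones((13,13)))
m=d>35
for c in cnts(m,300):
    e=cv2.fitEllipse(cv2.convexHull(c));print("ring",506+(120-e[0][1])*k,-248+(120-e[0][0])*k,np.array(e[1])*k)
# block edges at z=30 for yaw
H,S,V=cv2.split(cv2.cvtColor(im,cv2.COLOR_BGR2HSV))
for u0 in(228,326):
    L=[]
    for v in range(85,135):
        row=cv2.GaussianBlur(im,(3,3),0)[v,u0-14:u0+15].astype(int).sum(1);dd=np.abs(np.diff(row));L.append([u0-13.5+dd.argmax(),v])
    w=plane(p,np.array(L),30,True)[:,:2].astype(np.float32);vx,vy,x,y=cv2.fitLine(w,cv2.DIST_HUBER,0,.01,.01).ravel();print("edge yaw",np.arctan(vy/vx),x,y)
```

```text
w4 toolx -20.232882854649148 26.74365772527518 tooly -23.967730599274866 20.66199028596535 | centre x 1.767117145350852 y -1.6528701566547586
w2 toolx -21.668421351628897 24.087742988911884 tooly -20.9168383118214 21.626017077020816 | centre x 0.33157864837110296 y 0.3545893825997073
w1 toolx -19.21673800644693 25.76388554231025 tooly -19.762193175470077 22.181481660351572 | centre x 2.7832619935530687 y 1.2096442424407474
ring 506.33371658325194 -247.9797618865967 [54.91649857 55.13104553]
edge yaw 0.44191018 515.9631 -193.92659
edge yaw 0.4405897 546.84717 -278.60358
```

```bash
python3 -c "
from h import *
to(506.2,-250.5,70,0.43)"
```

```text
t= 7.1 pose [ 451.7 -274.4  152.4] [-3.142 -0.     0.405] shift cm [ 5.95 -0.05  8.24] roll -0.28 alt -72.28 71.72
```

```bash
python3 -m creep '[[-1,[4,0,0],-0.3],[-1,[5.95,0,3],-0.3],[-1,[5.95,0,6],-0.3],[-1,[5.95,0,8.2],-0.3],[-1,[5.95,0,8.2],-0.3],[-1,[5.95,0,8.2],-0.3],[-1,[5.95,0,8.2],-0.3]]'
python3 -c "
from h import *
to(506.2,-250.5,48,0.43)"
```

```text
clock: 7.8
eef_pos: [506.3, -251.8, 72.0]
eef_rot: [3.14, -0.001, 0.431]
wrist_force: [-0.1, 0.5, -0.0]
finger_gap: 43.4
finger_force: 15.0
t= 7.8 pose [ 506.3 -251.8   72. ] [ 3.14e+00 -1.00e-03  4.31e-01] shift cm [ 0.04 -0.13  2.4 ] roll 0.01 alt -71.99 72.01
```

```bash
python3 -m creep '[[-1,[0,-0.1,0.5],0],[-1,[0,-0.1,1],0],[-1,[0,-0.1,1.4],0],[-1,[0,-0.1,1.7],0],[-1,[0,-0.1,1.9],0],[-1,[0,-0.1,2.1],0],[-1,[0,-0.1,2.1],0],[-1,[0,-0.1,2.1],0]]'
python3 -c "
from h import *
to(506.2,-250.5,47.4,0.43)"
```

```text
clock: 8.6
eef_pos: [505.1, -250.6, 49.5]
eef_rot: [3.142, 0.0, 0.43]
wrist_force: [0.1, 0.1, -1.0]
finger_gap: 43.6
finger_force: 15.0
t= 8.6 pose [ 505.1 -250.6   49.5] [3.142 0.    0.43 ] shift cm [0.1  0.04 0.21] roll 0.01 alt -71.99 72.01
```

Rim is at about 27 mm, below the block's top, with no contact force, so it is in the pocket. Lower the last bit and release.

```bash
python3 -m creep '[[-1,[0,0,0.1],0],[-1,[0,0,0.2],0],[-1,[0,0,0.2],0],[0.2,[0,0,0.2],0],[0.2,[0,0,0.2],0],[0.2,[0,0,0.2],0],[0.2,[0,0,0.2],0],[0.2,[0,0,0.2],0],[0.2,[0,0,-2],0],[0.2,[0,0,-6],0],[0.2,[0,0,-10],0],[0.2,[0,0,-10],0]]'
python3 -m creep '[[1,[-3,0,0],0],[1,[-6,0,0],0],[1,[-6,0,0],0],[1,[-6,0,0],0],[1,[-6,0,0],0]]'
python3 look.py w5 506.3 -251.3 220 0.41
python3 - <<'E'
from h import *
p=np.load("pics/w5.npy",allow_pickle=True).item();im=cv2.imread("pics/w5.png");q=manip.camera_params("top");t=manip.camera("top")[...,::-1]
a=cv2.resize(im[80:280,190:370],None,fx=2,fy=2);b=cv2.resize(t[200:285,290:375],(400,400),interpolation=cv2.INTER_CUBIC);cv2.imwrite("pics/c5.png",np.hstack([a,b]))
cv2.imwrite("pics/top5.png",t)
s=manip.read_state()["eef_pos"]
for nm,I,pp,f in(("wrist",im,p,True),("top",t,q,False)):
    H,S,V=cv2.split(cv2.cvtColor(np.ascontiguousarray(I),cv2.COLOR_BGR2HSV));m=np.zeros(H.shape,bool);u=pix(pp,[506.3,-250,43],f)[0].astype(int)
    sl=np.s_[u[1]-50:u[1]+50,u[0]-50:u[0]+50];m[sl]=((H>10)&(H<35)&(S>110))[sl]
    c=max(cnts(m),key=cv2.contourArea);w=plane(pp,c[:,0],43,f)[:,:2];print(nm,u,cen(c),"x",w[:,0].min(),w[:,0].max(),"y",w[:,1].min(),w[:,1].max(),cv2.minEnclosingCircle(w.astype(np.float32)))
E
```

```text
clock: 9.8
eef_pos: [506.9, -251.6, 154.9]
eef_rot: [3.135, -0.005, 0.43]
wrist_force: [0.8, -0.5, 0.3]
finger_gap: 56.3
finger_force: 0.0
clock: 10.3
eef_pos: [451.1, -275.4, 149.3]
eef_rot: [-3.142, -0.0, 0.431]
wrist_force: [0.1, 0.8, 0.1]
finger_gap: 92.1
finger_force: 0.0
t= 10.35 pose [ 451.2 -275.3  149.2] [-3.141 -0.     0.431] shift cm [ 6.01  0.12 -7.08] roll 0.24 alt -71.76 72.24
wrist [281 145] [279.28659811 146.88596271] x 483.21027219784656 525.641984459566 y -270.62961669415927 -227.86759052008375 ((504.5495300292969, -249.16966247558594), 21.599302291870117)
top [334 239] [330.49855072 238.91014493] x 486.60005048859324 524.6424242033177 y -254.78460207981692 -229.28266629333933 ((505.52923583984375, -246.0811309814453), 20.779788970947266)
```

View pics/c5.png

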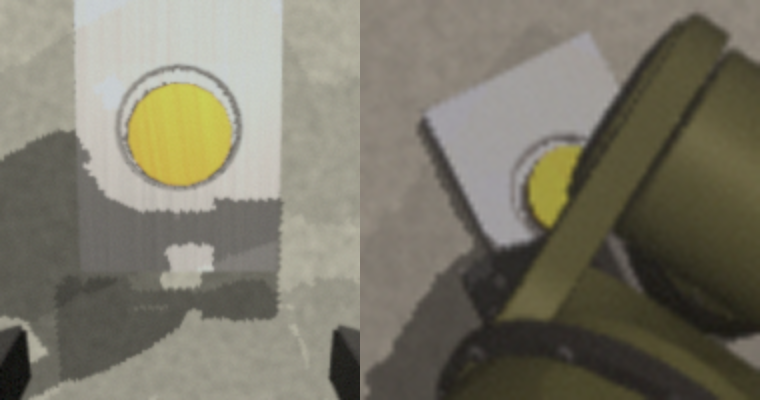

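The lid sits level inside the pocket ring (face radius 21.6 mm at z=43, centre about (505,-250)). Now the stamp.

```bash
python3 -m creep '[[1,[0,0,-4],0],[1,[0,0,-8],0],[1,[0,0,-8],0]]'
python3 -c "
from h import *
to(600,198.5,225,-0.2445)"
```

```text
clock: 10.7
eef_pos: [452.4, -276.3, 234.5]
eef_rot: [3.135, -0.004, 0.431]
wrist_force: [0.1, -0.2, -0.4]
finger_gap: 94.0
finger_force: 0.0
t= 10.7 pose [ 452.4 -276.3  234.5] [ 3.135 -0.004  0.431] shift cm [ 33.25 -36.97   0.82] roll 7.74 alt -64.26 79.74
```

```bash
python3 -m creep '[[1,[33.3,-37,0],7.7],[1,[33.3,-37,0],7.7],[1,[33.3,-37,0],7.7],[1,[33.3,-37,0],7.7],[1,[33.3,-37,0],7.7],[1,[33.3,-37,0],7.7],[1,[33.3,-37,0],7.7],[1,[33.3,-37,0],7.7],[1,[33.3,-37,0],7.7],[1,[33.3,-37,0],7.7],[1,[33.3,-37,0],7.7],[1,[33.3,-37,0],7.7]]'
python3 -m creep '[[1,[0,0,0],0],[1,[0,0,0],0]]'
python3 look.py w6 600 198.5 95 -0.2445
```

```text
clock: 11.9
eef_pos: [598.7, 202.7, 227.9]
eef_rot: [3.141, 0.001, -0.238]
wrist_force: [-0.1, -1.6, -0.3]
finger_gap: 94.1
finger_force: 0.0
clock: 12.1
eef_pos: [598.7, 198.6, 229.3]
eef_rot: [3.141, 0.0, -0.242]
wrist_force: [0.1, -0.3, 0.5]
finger_gap: 94.3
finger_force: 0.0
t= 12.15 pose [598.8 198.5 229.5] [ 3.142 -0.    -0.243] shift cm [ 0.12 -0.03 13.45] roll 0.02 alt -71.98 72.02
```

View pics/w6.png

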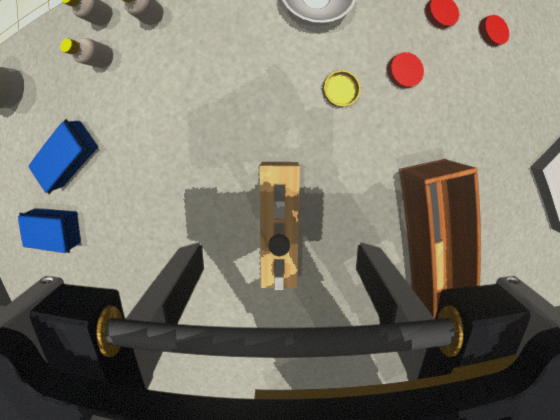

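The rack is upright in the picture: round head at (278,245), short stamp top at (279,283), tall stamp near (279,200). I'll check its predicted pixels and measure.

Run:
```python
from h import *
p=np.load("pics/w6.npy",allow_pickle=True).item();im=cv2.imread("pics/w6.png")
print("exp top,base",pix(p,[[600,198.5,115],[600,198.5,40]],True))
H,S,V=cv2.split(cv2.cvtColor(im,cv2.COLOR_BGR2HSV))
m=np.zeros(H.shape,bool);sl=np.s_[170:300,266:294];m[sl]=(S<70)[sl]
for c in cnts(m,20): print(cen(c),cv2.boundingRect(c),cv2.minAreaRect(c))
m=np.zeros(H.shape,bool);sl=np.s_[150:300,245:310];m[sl]=((H>8)&(H<30)&(S>80)&(V>60))[sl]
m=cv2.morphologyEx(m.astype(np.uint8),cv2.MORPH_CLOSE,np.ones((25,25)));c=max(cnts(m),key=cv2.contourArea)
b=plane(p,cv2.boxPoints(cv2.minAreaRect(c)),40,True)[:,:2];print("rack",b.round(1).tolist(),b.mean(0),np.linalg.norm(np.diff(b,axis=0),axis=1))
g=cv2.resize(im[165:300,240:320],None,fx=4,fy=4,interpolation=cv2.INTER_CUBIC);cv2.imwrite("pics/c6.png",g)
```

```text
exp top,base [[280.94490447 210.79185849]
 [280.65470601 192.82672483]]
[279.08333333 285.6120801 ] (266, 260, 28, 40) ((279.5, 279.5), (39.0, 27.0), 90.0)
[278.71956989 241.17892473] (269, 223, 20, 33) ((278.5, 239.0), (19.0, 32.0), 0.0)
[279.01903208 202.19195215] (274, 185, 11, 34) ((279.0, 201.5), (33.0, 10.0), 90.0)
rack [[639.2, 213.2], [628.8, 170.8], [479.9, 204.7], [491.7, 252.6]] [559.88732658 210.31790277] [ 43.67594496 152.68389611  49.28395974]
```

View pics/c6.png

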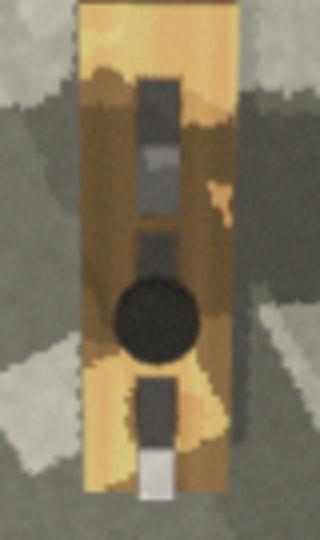

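The tall stamp's top face is centred at (279,210), against a predicted (281,211), so the position is right. Descend and grip.

```bash
python3 -m creep '[[1,[0.1,0,4],0],[1,[0.1,0,8],0],[1,[0.1,0,11],0],[1,[0.1,0,12.5],0],[1,[0.1,0,13.4],0],[1,[0.1,0,13.4],0],[1,[0.1,0,13.4],0],[1,[0.1,0,13.4],0],[1,[0.1,0,13.4],0]]'
python3 -c "
from h import *
to(600,198.5,95,-0.2445)"
```

```text
clock: 13.05
eef_pos: [600.2, 199.4, 96.5]
eef_rot: [-3.141, -0.001, -0.242]
wrist_force: [-0.0, 0.0, -0.4]
finger_gap: 94.0
finger_force: 0.0
t= 13.05 pose [600.2 199.4  96.5] [-3.141e+00 -1.000e-03 -2.420e-01] shift cm [0.   0.09 0.15] roll 0.03 alt -71.97 72.03
```

```bash
python3 -m creep '[[-1,[0,0.05,0],0],[-1,[0,0.05,0],0],[-1,[0,0.05,0],0],[-1,[0,0.05,0],0],[-1,[0,0.05,0],0],[-1,[0,0.05,0],0],[-1,[0,0.05,0],0],[-1,[0,0.05,0],0],[-1,[0,0.05,0],0],[-1,[0,0.05,0],0],[-1,[0,0.05,0],0],[-1,[0,0.05,0],0]]' 35
python3 -c "
from h import *
to(600,198.5,95,-0.2445)"
```

```text
clock: 14.25
eef_pos: [599.7, 198.8, 95.5]
eef_rot: [3.142, -0.0, -0.242]
wrist_force: [-0.6, 0.2, 0.3]
finger_gap: 9.9
finger_force: 35.0
t= 14.25 pose [599.7 198.8  95.5] [ 3.142 -0.    -0.242] shift cm [0.04 0.03 0.05] roll 0.03 alt -71.97 72.03
```

Gap is 9.9 mm, the shank's thickness. Lifting straight up.

```bash
python3 -m creep '[[-1,[0,0,-1],0],[-1,[0,0,-3],0],[-1,[0,0,-6],0],[-1,[0,0,-9.5],0],[-1,[0,0,-13],0],[-1,[0,0,-13.5],0],[-1,[0,0,-13.5],0],[-1,[0,0,-13.5],0]]'
python3 -c "
from h import *
to(505.4,-250.6,200,0.43)"
```

```text
clock: 15.05
eef_pos: [599.2, 198.7, 229.0]
eef_rot: [3.141, 0.002, -0.242]
wrist_force: [0.1, -0.8, -1.1]
finger_gap: 10.0
finger_force: 35.0
t= 15.05 pose [599.2 198.7 229. ] [ 3.141e+00  2.000e-03 -2.420e-01] shift cm [ 1.65 45.87  2.95] roll -7.7 alt -79.7 64.3
```

```bash
python3 -m creep '[[-1,[0,3,0],-0.5],[-1,[0.2,7,0],-1],[-1,[0.4,11,0],-2],[-1,[0.6,15,0],-3],[-1,[0.8,19,0],-4],[-1,[1,23,0],-5],[-1,[1.2,27,0],-6],[-1,[1.4,31,0],-7],[-1,[1.6,35,0],-7.7],[-1,[1.6,39,0],-7.7],[-1,[1.6,43,0],-7.7],[-1,[1.6,45.9,0],-7.7]]'
python3 -m creep '[[-1,[0,0,0],0],[-1,[0,0,0],0],[-1,[0,0,0],0],[-1,[0,0,0],0]]'
python3 -c "
from h import *
to(505.4,-250.6,160,0.43)"
```

```text
clock: 16.25
eef_pos: [504.1, -252.5, 228.7]
eef_rot: [-3.139, 0.002, 0.429]
wrist_force: [-0.5, -0.1, -1.6]
finger_gap: 10.0
finger_force: 35.0
clock: 16.65
eef_pos: [505.7, -249.6, 230.2]
eef_rot: [-3.141, 0.0, 0.432]
wrist_force: [-0.1, 0.5, -1.5]
finger_gap: 9.8
finger_force: 35.0
t= 16.65 pose [ 505.7 -249.6  230.2] [-3.141  0.     0.432] shift cm [-0.07  0.08  7.02] roll 0.02 alt -71.98 72.02
```

Down to point at about 60 mm (TCP 146), then look.

```bash
python3 -m creep '[[-1,[0,0.05,2.5],0],[-1,[0,0.05,5],0],[-1,[0,0.05,7],0],[-1,[0,0.05,8],0],[-1,[0,0.05,8.4],0],[-1,[0,0.05,8.4],0],[-1,[0,0.05,8.4],0],[-1,[0,0.05,8.4],0]]'
python3 look.py w7 505.4 -250.6 133.5 0.43
python3 - <<'E'
from h import *
t=np.ascontiguousarray(manip.camera("scene")[...,::-1]);cv2.imwrite("pics/s7.png",t);q=manip.camera_params("scene")
p=np.load("pics/w7.npy",allow_pickle=True).item();im=cv2.imread("pics/w7.png")
s=manip.read_state()["eef_pos"];zt=s[2]-85.5
print("tcp",s,"tip px scene",pix(q,[s[0],s[1],zt]),"lid",pix(q,[505.4,-250.6,43]),"wrist",pix(p,[[s[0],s[1],zt],[505.4,-250.6,43]],True))
u=pix(q,[505.4,-250.6,55])[0].astype(int)
a=cv2.resize(t[u[1]-50:u[1]+40,u[0]-40:u[0]+40],None,fx=5,fy=5,interpolation=cv2.INTER_CUBIC)
b=cv2.resize(im[160:300,230:330],None,fx=3.9,fy=450/140,interpolation=cv2.INTER_CUBIC)
print(u);cv2.imwrite("pics/c7.png",np.hstack([a,b]))
E
```

```text
clock: 17.45
eef_pos: [506.0, -251.3, 147.4]
eef_rot: [3.14, -0.001, 0.43]
wrist_force: [-0.2, -0.2, 0.0]
finger_gap: 9.9
finger_force: 35.0
t= 17.5 pose [ 505.9 -251.2  147.2] [ 3.141e+00 -1.000e-03  4.300e-01] shift cm [-0.02 -0.08  1.37] roll 0.0 alt -72.0 72.0
tcp [ 505.80551567 -251.23430767  147.03456948] tip px scene [[191.23645033 223.7202017 ]] lid [[192.30539705 229.59163307]] wrist [[280.96558441 223.1958475 ]
 [279.98260089 216.81709875]]
[191 225]
```

View pics/c7.png

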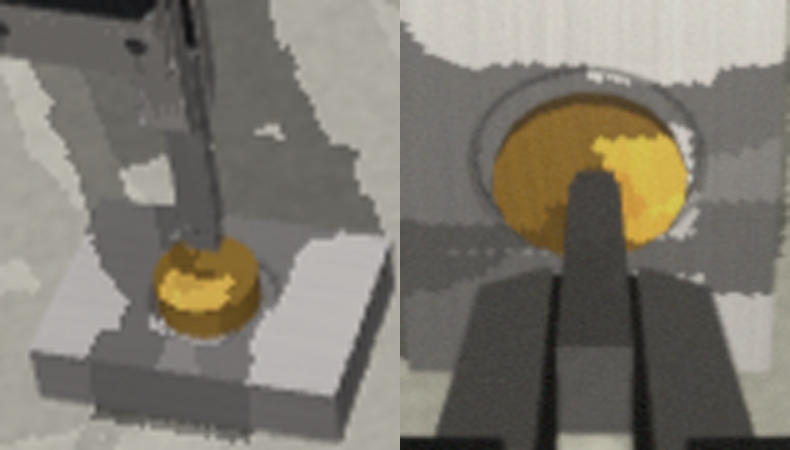

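Scene crop: the tip is over the lid at about (192,224), the lid face centre at (192,229), as predicted. Wrist crop: the lid face centre is at about (278.5,215.4) and the tip's front edge at about (280.5,213.5). Comparing them numerically.

Run:
```python
from h import *
p=np.load("pics/w7.npy",allow_pickle=True).item();q=manip.camera_params("scene");s=manip.read_state()["eef_pos"];zt=s[2]-85.5
x=np.array([np.cos(.43),np.sin(.43)]);y=np.array([x[1],-x[0]])
tip=plane(p,[280.5,213.5],zt,True)[0,:2]-6.5*x; lid=plane(p,[278.5,215.4],43,True)[0,:2]
im=cv2.imread("pics/w7.png");H,S,V=cv2.split(cv2.cvtColor(im,cv2.COLOR_BGR2HSV));m=np.zeros(H.shape,bool);sl=np.s_[180:245,245:315];m[sl]=((H>10)&(H<35)&(S>130))[sl]
c=max(cnts(m),key=cv2.contourArea);w=plane(p,c[:,0],43,True)[:,:2]-s[:2];print("lid toolx",(w@x).min(),(w@x).max(),"tooly",(w@y).min(),(w@y).max())
print("tip",tip-s[:2],"lid",lid-s[:2],"tip-lid tool",(tip-lid)@x,(tip-lid)@y)
st=plane(q,[192.4,224.4],zt)[0,:2];sl=plane(q,[192.4,229.4],43)[0,:2];print("scene tip,lid",st,sl)
to(505.4,-250.6,133.5,.43)
```

```text
lid toolx -19.54105455305498 23.461764798496386 tooly -23.23160966835082 18.349867382828034
tip [1.31996925 1.03492029] lid [0.21674131 2.32489453] tip-lid tool 0.4650438134303648 1.6324459194166847
scene tip,lid [ 509.04405925 -251.26735736] [ 505.19045595 -250.07999628]
t= 17.55 pose [ 505.8 -251.2  147. ] [ 3.141e+00 -1.000e-03  4.300e-01] shift cm [-0.01 -0.08  1.35] roll 0.0 alt -72.0 72.0
```

```bash
python3 -m creep '[[-1,[0,-0.12,0.4],0],[-1,[0,-0.12,0.8],0],[-1,[0,-0.12,1.1],0],[-1,[0,-0.12,1.2],0],[-1,[0,-0.12,1.2],0],[-1,[0,-0.12,1.2],0],[-1,[0,-0.12,1.2],0],[-1,[0,-0.12,1.2],0],[-1,[0,-0.12,1.2],0]]'
python3 look.py w8 505.4 -250.6 133.5 0.43
python3 - <<'E'
from h import *
p=np.load("pics/w8.npy",allow_pickle=True).item();im=cv2.imread("pics/w8.png")
t=np.ascontiguousarray(manip.camera("scene")[...,::-1]);q=manip.camera_params("scene");cv2.imwrite("pics/s8.png",t)
a=cv2.resize(t[175:265,151:231],None,fx=5,fy=5,interpolation=cv2.INTER_CUBIC)
b=cv2.resize(im[160:300,230:330],None,fx=3.9,fy=450/140,interpolation=cv2.INTER_CUBIC)
cv2.imwrite("pics/c8.png",np.hstack([a,b]));s=manip.read_state();print(s["eef_pos"],s["wrist_force"])
x=np.array([np.cos(.43),np.sin(.43)]);e=s["eef_pos"]
print("tip front edge exp px",pix(p,[*(e[:2]+6.5*x),e[2]-85.5],True))
E
```

```text
clock: 18.45
eef_pos: [505.1, -250.0, 134.5]
eef_rot: [3.142, -0.0, 0.43]
wrist_force: [0.1, 0.2, -1.0]
finger_gap: 9.9
finger_force: 35.0
t= 18.5 pose [ 505.1 -250.   134.5] [ 3.142 -0.     0.43 ] shift cm [0.   0.06 0.1 ] roll 0.0 alt -72.0 72.0
[ 505.14532758 -250.0305355   134.49827687] [ 0.75539493  0.6015327  -1.66777179]
tip front edge exp px [[281.19287088 215.32449297]]
```

View pics/c8.png

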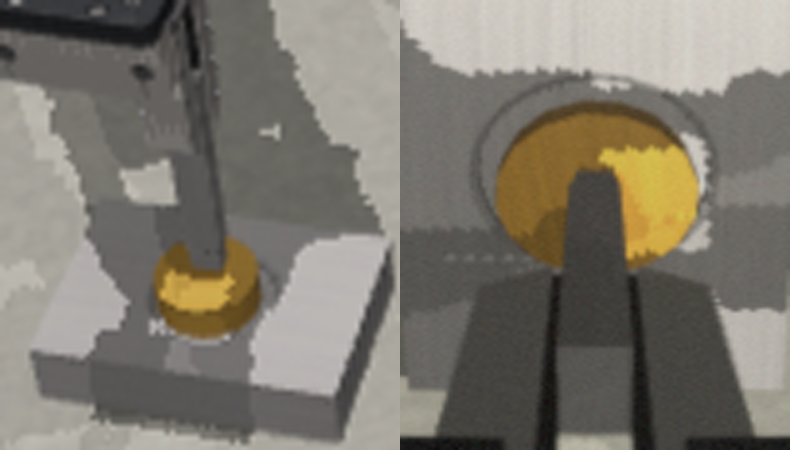

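The tip is centred on the lid face: both have their middle at about x=597 in the wrist crop. By the poses the point is 6 mm above the face, still and untouched. Handing in.

```bash
python3 -c "
from cell import manip
print(manip.sign_off())"
```

```text
the job is handed in; nothing more can be done
None
```

I seated the lid rim down in the pocket and let go of it, and handed the job in at about 18.5 s with the tallest stamp held upright, point down, over the middle of the lid, about 6 mm above it, parallel to the block; no verdict came back.

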